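Twist the specimen cup home in its spring-jawed holder

TASK

Three metal specimen cups stand in holders on the hardness-testing bench; two are fully home and one still stands proud with its side tab turned away from its holder's index post. Take that proud cup by its upper part and twist it clockwise (seen from above) as you push it down against the grip of the holder's jaws, until it bottoms out with its tab pointing at the index post, then let go.

Things in the scene. Friction and masses are not known exactly. Their poses are not given: they have to be found in the camera images.
- cup: The proud cup: plain bare metal, 44 mm diameter, 76 mm tall, 0.2 to 0.4 kg, open top with a black disc inside. Origin: centre of its underside; z up, x towards its side tab (9 mm wide, 34 to 40 mm above the underside, reaching 36 mm from the axis). Grip it above the tab, across the tab's direction. It starts upright in the holder, underside 13 to 18 mm above its floor; the cups beside it are home.
- holder: The proud cup's holder, fixed: cream sleeve 64 mm wide on a dark 110 mm disc. Origin on its axis at bench level; x towards its index post. Mouth 44 mm, bore floor (cup's underside when home) 12 mm above the bench; bore 51 mm wide. Three spring jaws grip the cup by friction: about 18 to 28 N to push it straight, 10 to 20 N while turning it too (about 0.4 N m). No thread; nothing stops the turn.
- cup_tab (a point): Outer end of the cup's tab, 36 mm from the cup's axis and 37 mm above its underside. At the start it is turned 45 to 72 degrees counter-clockwise, seen from above, from the index post.
- index_mark (a point): Where the tab's end belongs: 36 mm from the holder's axis, 50 mm above the bench, just inside the index post, a steel post 9 mm wide, 14 mm deep radially (39 to 53 mm from the axis), top 44 mm above the bench.

How it is judged:
By the outcome, as a careful person would: the job done as asked, in the order asked, and still so for the second after the job is handed in, with the robot touching nothing.
It also fails if it takes over 35 s, if anything falls off the work surface, if the arm or the gripper's body presses on something with over 40 N, if the wrist force passes 120 N, or if a joint passes its speed limit or range.

ROBOT

A 6-joint arm with a two-finger parallel gripper is mounted at the origin on the work surface. World frame = base frame: x ahead of the robot, y to its left, z up, the work surface at z = 0. Lengths are in m, angles in rad, forces in N, time in s.
With the tool pointing down it reaches from about 0.35 to 0.925 m from the base axis. Payload 6.4 kg.
Tool frame: the origin (TCP) lies at the very end of the fingers, on their centre line; the grasp point (between the pads) lies 19 mm behind it; y points along the fingers, z is the direction in which the jaws open and shut, and the axes are right-handed (so a half turn about y gives the same grasp; the last joint's range is limited). The gripper opens to 85 mm and grips with 20 to 120 N. Pads are 22 mm wide; open, the fingers measure 114 mm over their backs; the gripper's body (76 mm by 85 mm) begins 54 mm behind the grasp point. The pads swing forward as they close: fully open they stand 13 mm farther back than shut.
Start: joints at [-1.323, 0.245, 1.558, -0, 1.339, -0.174], TCP at [0.266, -0.593, 0.231] pointing down, gripper open.
Joint ranges: [-3.13, 3.13], [-1.02, 2.26], [0.13, 2.54], [-0.95, 4.09], [0.21, 2.88], [-2.74, 2.74]. Speed limits (rad/s): [2.57, 2.57, 3.14, 3.14, 3.14, 3.14].

INTERFACE

Orientations are given as a unit quaternion [w, x, y, z].
In Python, from bench import arm gives the robot as it stands. The module is installed in compiled form; this text tells all that it offers.
- The arm moves only by the tool carry_out, never from a script. Its argument "increments" is one flat list of numbers, 4 for each row, row after row: the shift along the tool's x, y, z in m, then the turn about the tool's y in degrees. A call has 1 to 8 rows; each row is the pose to reach, as a shift and turn from the pose measured when the call began, along the tool's axes at that moment; what a row does not reach only later rows make up. A row lasts 1/12 s, in which the tool goes at most 41.7 mm and 7.16 degrees, less where a joint would pass 70% of its speed; a pose out of reach is approached as far as the arm can. A call with a gripper value outside its range is refused whole. "fingers" is the finger opening in m, from 0 to 0.0854, set as the call begins (left out, the last holds). The fingers move at their own pace and stop on an object; the grip force is fixed at half the most. Time passes only in rows, so rows that repeat a pose let the fingers close. It gives the time, the measured TCP pose, the force and the opening at its end, in the units of the state.
- arm.get_obs(): the state, without advancing time (a new reading comes with each control period).
- arm.read_camera(name): name is "side" or "top" or "wrist"; returns the picture (480x640x3 uint8, red, green, blue); there is no depth.
- arm.calibration(name): a dict with "camera_matrix" (3x3 intrinsics, pixels), "R" (3x3) and "t" (3): a world point X has camera coordinates R X + t. Camera axes: x right, y down, z forward; pixel columns grow to the right and rows downward; lengths in m; the calibration is good to about 2 mm. The wrist camera is an equidistant fisheye: a pixel r from the principal point sees the ray r / f radians off the axis. A picture is of the moment at which its call begins: read the wrist's pose just before it. calibration takes no time and is no camera call; for the wrist camera it gives the pose at the moment of the call.
- arm.close_job(): hands the job in, once; it reports no verdict.
The state is a dict: "t": time; "joint_positions": joint angles; "joint_velocities": joint speeds; "effort": joint torques, N m; "tool_pos": TCP position; "ee_rot": TCP orientation; "ft_force": force on the tool from outside, world axes, zero at the start; "moment": the same for the moment, N m; "finger_gap": opening from 0.0 (shut) to 1.0 (fully open).
Only numpy, scipy, OpenCV 4.12 (cv2) and the standard library are available. Lean on these libraries where they do the work, as an engineer would, in place of code of your own. Each camera call takes 0.05 s, during which the arm holds its last target. There are 200 camera calls.

## Working session

There is one attempt and no reset: what is moved stays moved. The work goes in short steps, Python scripts to look and compute and a tool call to move; the robot and the scene stay as the last step left them, time stands still between calls to the robot, and variables do not carry over. Pictures are saved under pics/ and viewed, about 8 in all and at most 12, crops included, and the job is handed in when it is done.

Besides the shell and the picture viewer there is one more tool, called after "Request:" as a command line: name --argument value ..., lists and objects as JSON in quotes. carry_out: Moves the arm, as the interface text tells. Its arguments: {"type":"object","properties":{"increments":{"type":"array"},"fingers":{"type":"number"}},"required":["increments"]}

```bash
mkdir -p pics; python3 - <<'E'
from bench import arm
import cv2,numpy as np
o=arm.get_obs();print(o['t'],o['tool_pos'],o['ee_rot'],o['finger_gap'],o['ft_force'])
for n in ['side','top']:
    im=arm.read_camera(n);cv2.imwrite(f'pics/{n}0.png',im[...,::-1]);c=arm.calibration(n);print(n,c)
E
```

```text
0.0 [ 0.26595953 -0.59246647  0.23014077] [ 0.14799433 -0.14805088  0.69214356 -0.69073578] 0.9961172266228577 [0.05250794 0.55375011 0.1041577 ]
side {'camera_matrix': array([[525.99448509,   0.        , 325.96738348],
       [  0.        , 525.99448509, 233.35147288],
       [  0.        ,   0.        ,   1.        ]]), 'R': array([[ 0.96152482, -0.274064  ,  0.01894576],
       [-0.12798375, -0.50790526, -0.85185234],
       [ 0.24308472,  0.81665242, -0.52343925]]), 't': array([-0.52720471,  0.13181035,  0.57308941])}
top {'camera_matrix': array([[480.99746647,   0.        , 321.27382202],
       [  0.        , 480.99746647, 241.86739424],
       [  0.        ,   0.        ,   1.        ]]), 'R': array([[ 0.0105819 , -0.99975554, -0.01941333],
       [-0.99863443, -0.00957276, -0.05135795],
       [ 0.05115955,  0.01993029, -0.9984916 ]]), 't': array([-7.03194266e-05,  5.29632769e-01,  8.71358936e-01])}
```

View pics/top0.png

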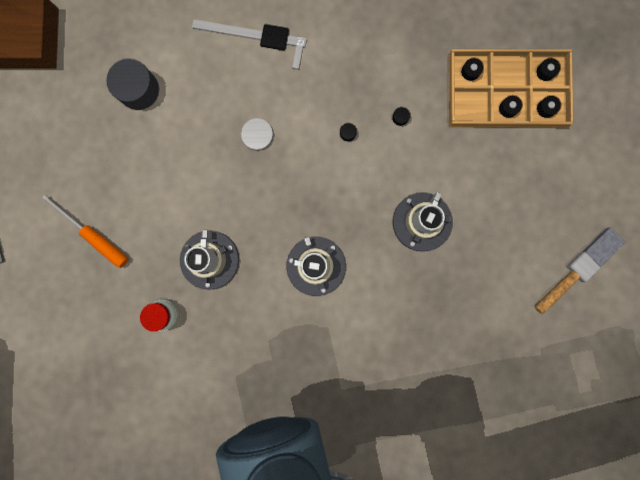

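View pics/side0.png

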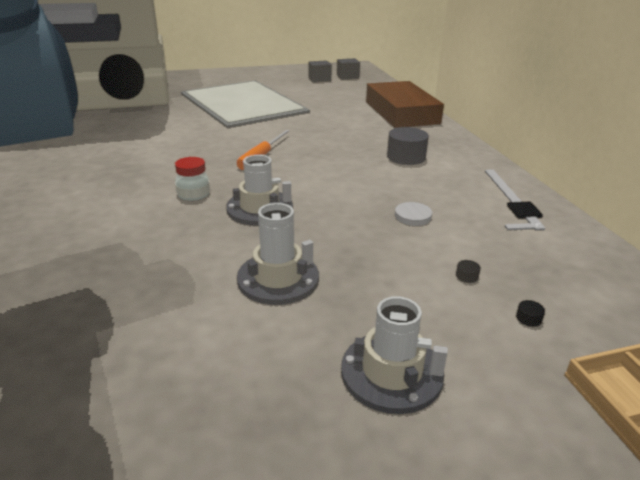

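The middle cup is the proud one: about (315,265) in the top view and (277,235) in the side view. In the other two, the tab already points at the post. I'll enlarge both views of it.

```bash
python3 - <<'E'
import cv2,numpy as np
a=cv2.imread('pics/top0.png')[225:305,275:355];b=cv2.imread('pics/side0.png')[195:305,225:335]
f=lambda x:cv2.resize(x,(400,400),interpolation=cv2.INTER_CUBIC)
cv2.imwrite('pics/crop.png',np.hstack([f(a),f(b)]))
E
```

```text
(no output)
```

View pics/crop.png

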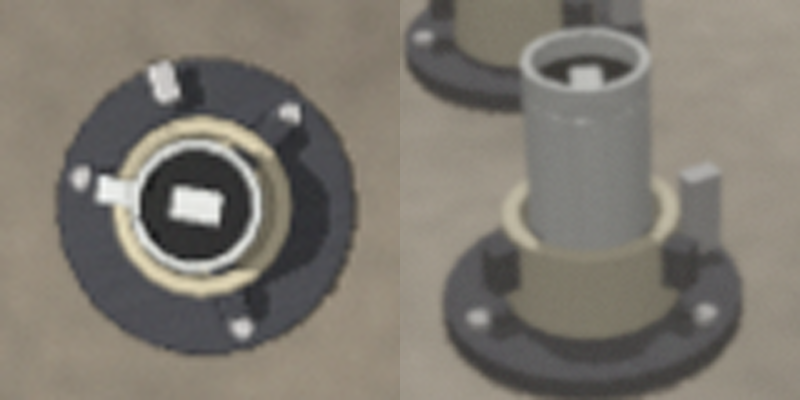

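The enlarged crop shows these points, in full-picture pixels:

| View | Feature | Pixel |
|---|---|---|
| Top | Rim centre | (314.3, 265.8) |
| Top | Disc centre | (316.3, 266) |
| Top | Tab end | (294.5, 263) |
| Top | Post top centre | (307.6, 241.5) |
| Side | Rim centre | (276.2, 211.5) |

```bash
cat > h.py <<'E'
from bench import arm
import numpy as np
from scipy.spatial.transform import Rotation as R
def ray(n,p,z):
    c=arm.calibration(n);K,Rm,t=c['camera_matrix'],c['R'],c['t']
    d=Rm.T@np.linalg.solve(K,[*p,1]);o=-Rm.T@t
    return o+d*(z-o[2])/d[2]
def rot():
    w,x,y,z=arm.get_obs()['ee_rot'];return R.from_quat([x,y,z,w]).as_matrix()
E
python3 - <<'E'
from h import *
np.set_printoptions(precision=4,suppress=True)
disc=ray('top',(316.3,266),.008);print('disc',disc)
for u in (13,15.5,18):
    z=.012+u/1000
    rt=ray('top',(314.3,265.8),z+.076);rs=ray('side',(276.2,211.5),z+.076)
    tab=ray('top',(294.5,263),z+.040)
    print(u,'rim',rt,rs,'tab',tab,np.linalg.norm((tab-rt)[:2]),np.degrees(np.arctan2(*(tab-rt)[1::-1])))
post=ray('top',(307.6,241.5),.044);d=post-disc
print('post',post,np.linalg.norm(d[:2]),np.degrees(np.arctan2(d[1],d[0])))
M=rot();print(M);print('pads',arm.get_obs()['joint_positions'])
E
```

```text
disc [0.4852 0.0141 0.008 ]
13 rim [0.4854 0.0146 0.101 ] [0.4877 0.0209 0.101 ] tab [0.4899 0.0502 0.065 ] 0.03584735841177966 82.74718025777567
15.5 rim [0.4854 0.0146 0.1035] [0.4869 0.0165 0.1035] tab [0.4899 0.05   0.0675] 0.03574333270392635 82.74769620980254
18 rim [0.4854 0.0145 0.106 ] [0.4861 0.012  0.106 ] tab [0.4899 0.0498 0.07  ] 0.03563930699898841 82.74821517380022
post [0.5285 0.029  0.044 ] 0.04578376708182273 18.969440501262742
[[-0.9124 -0.0004  0.4094]
 [-0.4094  0.0017 -0.9123]
 [-0.0003 -1.     -0.0017]]
pads [-1.3231  0.2457  1.5589 -0.      1.3387 -0.1741]
```

Measurements agree: the tab radius comes out at 35.7 mm, the post centre at 45.8 mm (46 expected), and the stand-proud height is about 16 mm. The cup axis is near (0.4855, 0.0145), with the tab at 82.7° and the post at 19.0°, so the twist is about 64° clockwise. I'll move above it now.

Request:
carry_out --increments '[-0.028, 0, -0.029, -7.1, -0.056, 0, -0.058, -14.2, -0.084, 0, -0.087, -21.3, -0.112, 0, -0.116, -28.4, -0.14, 0, -0.145, -35.5, -0.168, 0, -0.174, -42.6, -0.196, 0, -0.203, -49.7, -0.224, 0, -0.232, -56.8]' --fingers 0.0854

```text
t: 0.77
tool_pos: [0.3754, -0.2871, 0.2303]
ee_rot: [0.461, -0.46, 0.537, -0.536]
ft_force: [1.3, 0.3, 0.3]
finger_gap: 0.998
```

```bash
cat > rel.py <<'E'
from h import *
import sys
np.set_printoptions(precision=4,suppress=True)
o=arm.get_obs();M=rot();x,y,z,a=map(float,sys.argv[1:])
zy=np.degrees(np.arctan2(M[1,2],M[0,2]))
print(o['t'],o['tool_pos'],'yaw',zy,'gap',o['finger_gap']*85.4,'F',o['ft_force'],'m',o['moment'],'q',o['joint_positions'],'down',M[:,1])
print('shift',M.T@(np.array([x,y,z])-o['tool_pos']),'turn',zy-a)
E
python3 rel.py .4855 .0145 .2 -7.3
```

```text
0.7667 [ 0.3754 -0.2871  0.2303] yaw -8.716742810532926 gap 85.24875918252894 F [1.2573 0.3296 0.2959] m [-0.0384 -0.0538 -0.0334] q [-0.8939 -0.1831  1.9981  0.0009  1.3287 -0.742 ] down [-0.0007  0.0022 -1.    ]
shift [-0.3147  0.0309  0.0632] turn -1.4167428105329263
```

Request:
carry_out --increments '[-0.039, 0.004, 0.008, -1.4, -0.079, 0.008, 0.016, -1.4, -0.118, 0.012, 0.024, -1.4, -0.157, 0.016, 0.032, -1.4, -0.197, 0.02, 0.04, -1.4, -0.236, 0.024, 0.048, -1.4, -0.275, 0.028, 0.056, -1.4, -0.315, 0.031, 0.063, -1.4]'

```text
t: 1.43
tool_pos: [0.4853, 0.0169, 0.1994]
ee_rot: [0.467, -0.467, 0.532, -0.53]
ft_force: [0.9, -0.3, 0.9]
finger_gap: 0.999
```

```bash
python3 rel.py .4855 .0145 .16 -7.3; python3 - <<'E'
from h import *
import cv2
c=arm.calibration('wrist');im=arm.read_camera('wrist');print(c)
cv2.imwrite('pics/w1.png',im[...,::-1])
E
```

```text
1.4333 [0.4853 0.0169 0.1994] yaw -7.315829919076358 gap 85.29714130543404 F [ 0.8951 -0.3065  0.8851] m [-0.0692 -0.0114 -0.0233] q [-0.2003 -0.1163  1.9977  0.002   1.2616 -0.0732] down [-0.0011  0.0022 -1.    ]
shift [0.0024 0.0394 0.0005] turn -0.015829919076358223
{'camera_matrix': array([[371.64829954,   0.        , 320.04849301],
       [  0.        , 371.64829954, 239.31629416],
       [  0.        ,   0.        ,   1.        ]]), 'R': array([[ 9.91862902e-01, -1.27308844e-01, -6.64981225e-04],
       [-1.20650243e-01, -9.41627431e-01,  3.14294925e-01],
       [-4.06386882e-02, -3.11657246e-01, -9.49325159e-01]]), 't': array([-0.47802384,  0.04430849,  0.37646648])}
```

View pics/w1.png

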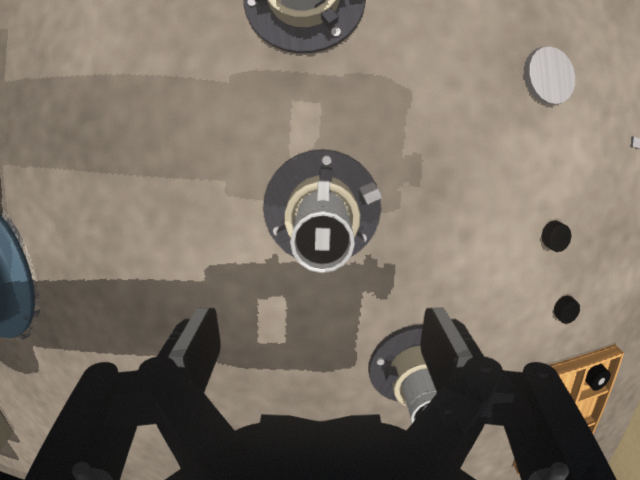

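The wrist view shows the rim centre at about (323.5, 241), the tab end at about (323.5, 181) and the post top centre at about (371, 195). I'll check these against the earlier estimates.

```bash
cat >> h.py <<'E'
def wray(p,z):
    c=arm.calibration('wrist');K,Rm,t=c['camera_matrix'],c['R'],c['t']
    v=np.linalg.solve(K,[*p,1])[:2];th=np.linalg.norm(v)
    d=Rm.T@np.r_[v/th*np.sin(th),np.cos(th)];o=-Rm.T@t
    return o+d*(z-o[2])/d[2]
E
python3 - <<'E'
from h import *
np.set_printoptions(precision=4,suppress=True)
c=wray((323.5,241),.104);t=wray((323.5,181),.068);p=wray((371,195),.044)
a=lambda v:(np.linalg.norm(v[:2]),np.degrees(np.arctan2(v[1],v[0])))
print(c,wray((293,241),.104)-wray((354,241),.104),t,p,a(t-c),a(p-c))
E
```

```text
[0.4874 0.0246 0.104 ] [-0.0411  0.005   0.    ] [0.4919 0.0596 0.068 ] [0.5291 0.0397 0.044 ] (np.float64(0.03523090266317679), np.float64(82.69221593021548)) (np.float64(0.044312523518545525), np.float64(19.853123681921403))
```

The wrist y is off by about 10 mm, probably because the arm was still moving and I used a later calibration. I'll take a fresh wrist frame with the arm settled and find the rim in it by code.

Request:
carry_out --increments '[0, 0, 0, 0, 0, 0, 0, 0]'

```text
t: 1.65
tool_pos: [0.4856, 0.024, 0.1982]
ee_rot: [0.47, -0.468, 0.531, -0.527]
ft_force: [-0.4, -0.0, 0.1]
finger_gap: 1.0
```

```bash
python3 rel.py .4855 .0145 .16 -7.3; python3 - <<'E'
from h import *
import cv2
c=arm.calibration('wrist');im=arm.read_camera('wrist');c2=arm.calibration('wrist');print(c['t'],c2['t'])
cv2.imwrite('pics/w2.png',cv2.resize(im[130:290,240:400,::-1],(640,640)[:2],interpolation=cv2.INTER_CUBIC)[:600])
E
```

```text
1.65 [0.4856 0.024  0.1982] yaw -6.837445330747838 gap 85.36232848141849 F [-0.4371 -0.0137  0.0747] m [ 0.0525  0.0364 -0.0337] q [-0.1877 -0.1127  1.9967  0.0066  1.2612 -0.0704] down [-0.0024  0.0069 -1.    ]
shift [0.0097 0.0382 0.0011] turn 0.46255466925216204
[-0.4777264   0.04833825  0.3771282 ] [-0.4778614   0.04794333  0.37704609]
```

View pics/w2.png

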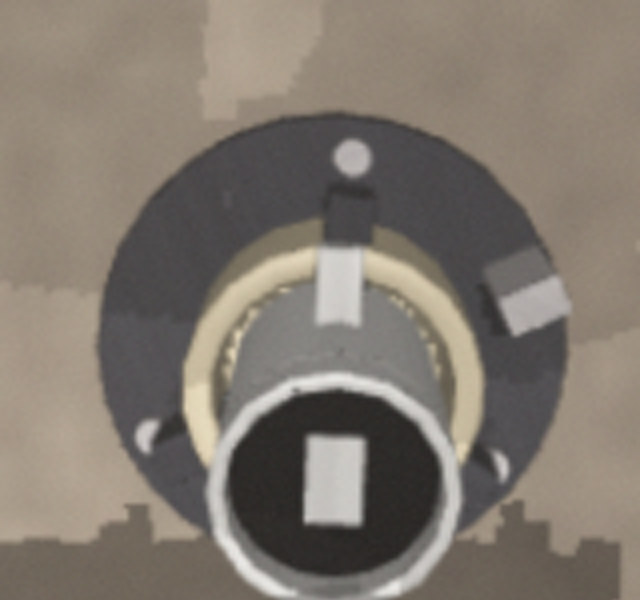

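In the settled frame, the rim centre is at (323.6, 251.7), the tab end at (324.7, 191.7) and the post top at (373.7, 206).

```bash
python3 - <<'E'
from h import *
np.set_printoptions(precision=4,suppress=True)
c=wray((323.6,251.7),.104);t=wray((324.7,191.7),.068);p=wray((373.7,206),.044)
a=lambda v:(np.linalg.norm(v[:2]),np.degrees(np.arctan2(v[1],v[0])))
print(c,t,p,a(t-c),a(p-c))
E
python3 rel.py .486 .0155 .1 -7.3
```

```text
[0.4861 0.0172 0.104 ] [0.4913 0.0515 0.068 ] [0.53   0.0303 0.044 ] (np.float64(0.03471857362244166), np.float64(81.42180321598491)) (np.float64(0.04575630114771218), np.float64(16.72409030587646))
1.7 [0.4857 0.0228 0.1985] yaw -6.943006589854338 gap 85.56051520483229 F [-0.2307  0.6321 -0.0226] m [ 0.0113 -0.0006  0.0157] q [-0.19   -0.1133  1.9968  0.0061  1.2612 -0.0706] down [-0.0019  0.0063 -1.    ]
shift [0.0078 0.0984 0.0015] turn 0.35699341014566155
```

The views now agree to about 2 mm, so I'll use the axis (0.486, 0.0155). I'll correct laterally and go down partway.

Request:
carry_out --increments '[0.004, 0.015, 0.001, 0.4, 0.008, 0.035, 0.0015, 0.4, 0.008, 0.055, 0.0015, 0.4, 0.008, 0.07, 0.0015, 0.4, 0.008, 0.08, 0.0015, 0.4, 0.008, 0.08, 0.0015, 0.4, 0.008, 0.08, 0.0015, 0.4]'

```text
t: 2.28
tool_pos: [0.486, 0.0143, 0.1186]
ee_rot: [0.467, -0.466, 0.534, -0.529]
ft_force: [-0.1, 0.5, -0.3]
finger_gap: 1.0
```

```bash
python3 rel.py .486 .0155 .068 -7.6
```

```text
2.2833 [0.486  0.0143 0.1186] yaw -7.43649367378398 gap 85.37174815244663 F [-0.1417  0.5191 -0.3269] m [ 0.0376 -0.0221  0.0944] q [-0.2074 -0.0024  2.0515  0.0064  1.096  -0.0806] down [-0.0022  0.0063 -1.    ]
shift [-0.0009  0.0506  0.    ] turn 0.16350632621601946
```

Request:
carry_out --increments '[-0.001, 0.01, 0, 0, -0.001, 0.025, 0, 0, -0.001, 0.04, 0, 0, -0.001, 0.05, 0, 0, -0.001, 0.05, 0, 0, -0.001, 0.05, 0, 0]'

```text
t: 2.78
tool_pos: [0.486, 0.0155, 0.0685]
ee_rot: [0.467, -0.466, 0.534, -0.529]
ft_force: [-0.4, 0.1, 0.6]
finger_gap: 0.998
```

Request:
carry_out --increments '[0, 0, 0, 0, 0, 0, 0, 0, 0, 0, 0, 0, 0, 0, 0, 0, 0, 0, 0, 0, 0, 0, 0, 0, 0, 0, 0, 0, 0, 0, 0, 0]' --fingers 0.03

```text
t: 3.45
tool_pos: [0.4865, 0.0155, 0.0691]
ee_rot: [0.468, -0.465, 0.533, -0.529]
ft_force: [0.8, -0.1, 3.8]
finger_gap: 0.502
```

```bash
python3 rel.py .486 .0155 .052 -71.6; python3 - <<'E'
from h import *
import cv2
im=arm.read_camera('side')[130:330,160:400,::-1]
cv2.imwrite('pics/s2.png',cv2.resize(im,(720,600),interpolation=cv2.INTER_CUBIC))
E
```

```text
3.45 [0.4865 0.0155 0.0691] yaw -7.4391156999184345 gap 42.83551004512908 F [ 0.831  -0.0636  3.8296] m [ 0.0797  0.0079 -0.0008] q [-0.2048  0.0849  2.0691  0.0069  0.9902 -0.0787] down [-0.0014  0.0062 -1.    ]
shift [ 0.0001  0.0171 -0.0005] turn 64.16088430008156
```

View pics/s2.png

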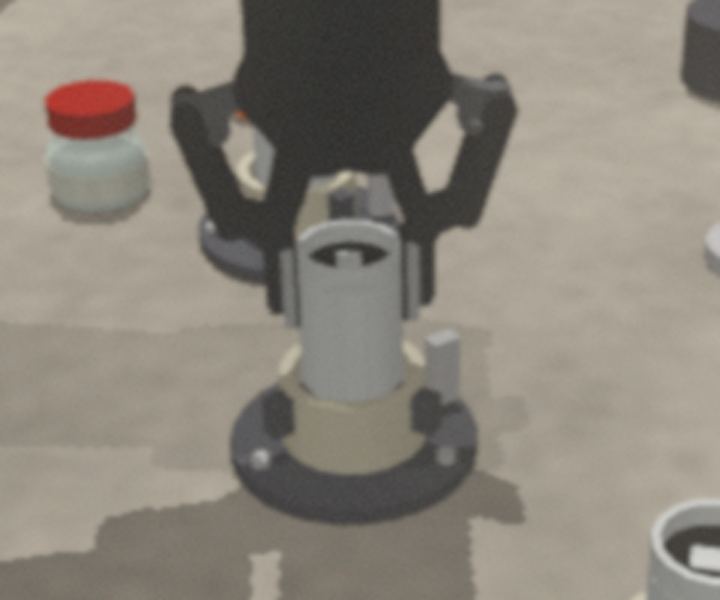

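The grip is good: both pads are on the upper cup, the opening is 42.8 mm, and the fingers clear the post and sleeve. Now the first half of the twist and push.

Request:
carry_out --increments '[0, 0.001, 0, 4, 0, 0.002, 0, 8, 0, 0.003, 0, 12, 0, 0.004, 0, 16, 0, 0.005, 0, 20, 0, 0.006, 0, 24, 0, 0.007, 0, 28, 0, 0.008, 0, 32]'

```text
t: 4.17
tool_pos: [0.4873, 0.0156, 0.0626]
ee_rot: [0.302, -0.301, 0.642, -0.638]
ft_force: [-4.1, 2.1, 13.4]
finger_gap: 0.501
```

```bash
python3 rel.py .4863 .0155 .0531 -71.6
```

```text
4.1667 [0.4873 0.0156 0.0626] yaw -39.54519034650966 gap 42.81636811022671 F [-4.0968  2.05   13.3886] m [0.4246 0.6298 0.3791] q [-0.2042  0.0986  2.0692  0.007   0.9759  0.4821] down [-0.0009  0.0061 -1.    ]
shift [ 0.0007  0.0095 -0.0006] turn 32.05480965349033
```

Request:
carry_out --increments '[0, 0.002, 0, 3.5, 0, 0.0035, 0, 7, 0, 0.005, 0, 10.5, 0, 0.0065, 0, 14, 0, 0.008, 0, 17.5, 0, 0.0095, 0, 21, 0, 0.011, 0, 24.5, 0, 0.012, 0, 28]'

```text
t: 4.83
tool_pos: [0.4871, 0.0163, 0.0526]
ee_rot: [0.137, -0.138, 0.696, -0.691]
ft_force: [-13.5, 5.8, 32.6]
finger_gap: 0.502
```

```bash
python3 rel.py .4863 .0155 .0531 -71.6
```

```text
4.8333 [0.4871 0.0163 0.0526] yaw -67.59733462281812 gap 42.853947403674745 F [-13.5214   5.7952  32.5997] m [1.0274 2.0887 0.5998] q [-0.2031  0.1191  2.0697  0.0076  0.9578  0.9723] down [-0.0037  0.0071 -1.    ]
shift [ 0.0011 -0.0005  0.0004] turn 4.00266537718187
```

The force rose to 33 N after 16.5 mm of travel, so the cup has likely bottomed. I'll do the last 4° with light pressure, then look.

Request:
carry_out --increments '[0, 0.002, 0, 2, 0, 0.0025, 0, 4, 0, 0.0025, 0, 4.2, 0, 0.0025, 0, 4.2]'

```text
t: 5.17
tool_pos: [0.487, 0.0169, 0.0527]
ee_rot: [0.111, -0.114, 0.701, -0.695]
ft_force: [-13.2, 4.2, 27.4]
finger_gap: 0.504
```

```bash
python3 rel.py .4863 .0155 .0531 -71.6; python3 - <<'E'
from h import *
import cv2
a=arm.read_camera('wrist')[150:450,170:470,::-1];b=arm.read_camera('side')[195:305,225:335,::-1]
f=lambda x:cv2.resize(x,(400,400),interpolation=cv2.INTER_CUBIC)
cv2.imwrite('pics/c3.png',np.hstack([f(a),f(b)]))
E
```

```text
5.1667 [0.487  0.0169 0.0527] yaw -71.68222940359226 gap 43.04580692311762 F [-13.1848   4.1775  27.4005] m [0.7457 1.925  0.4366] q [-0.202   0.1203  2.0682  0.0079  0.961   1.0445] down [-0.0064  0.0079 -0.9999]
shift [ 0.0011 -0.0004  0.0011] turn -0.08222940359226527
```

View pics/c3.png

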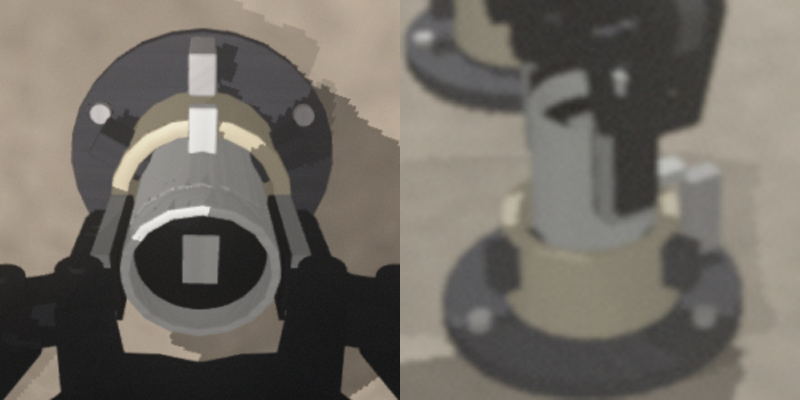

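The tab lines up with the post in the wrist view (both at column ~202), and the side view shows the rim about 15 to 16 mm lower. I'll push slightly harder to confirm it's on the floor.

Request:
carry_out --increments '[0, 0.003, 0, 0, 0, 0.0045, 0, 0, 0, 0.0045, 0, 0, 0, 0.0045, 0, 0]'

```text
t: 5.6
tool_pos: [0.4873, 0.017, 0.0527]
ee_rot: [0.11, -0.116, 0.701, -0.695]
ft_force: [-20.3, 2.3, 44.2]
finger_gap: 0.504
```

```bash
python3 rel.py .4863 .0155 .0531 -71.6
```

```text
5.6 [0.4873 0.017  0.0527] yaw -71.53702566719225 gap 43.04528601600403 F [-20.2838   2.2838  44.2009] m [0.4241 3.2047 0.3205] q [-0.2012  0.123   2.0652  0.0066  0.9646  1.0435] down [-0.01    0.0076 -0.9999]
shift [ 0.0014 -0.0004  0.0011] turn 0.06297433280774101
```

44 N, well above the jaw friction, gave no further travel, so it is bottomed. I'll relax, open and withdraw.

Request:
carry_out --increments '[0, 0, 0, 0, 0, 0, 0, 0, 0, 0, 0, 0]'

```text
t: 5.85
tool_pos: [0.4868, 0.0169, 0.053]
ee_rot: [0.11, -0.117, 0.701, -0.695]
ft_force: [-5.6, -0.7, 10.1]
finger_gap: 0.501
```

Request:
carry_out --increments '[0, 0, 0, 0, 0, 0, 0, 0, 0, 0, 0, 0, 0, 0, 0, 0, 0, 0, 0, 0, 0, 0, 0, 0, 0, 0, 0, 0, 0, 0, 0, 0]' --fingers 0.0854

```text
t: 6.52
tool_pos: [0.4868, 0.0169, 0.0529]
ee_rot: [0.11, -0.117, 0.701, -0.695]
ft_force: [0.3, 0.5, -0.3]
finger_gap: 0.997
```

Request:
carry_out --increments '[0, -0.015, 0, 0, 0, -0.035, 0, 0, 0, -0.06, 0, 0, 0, -0.085, 0, 0, 0, -0.11, 0, 0, 0, -0.13, 0, 0, 0, -0.13, 0, 0, 0, -0.13, 0, 0]'

```text
t: 7.18
tool_pos: [0.4891, 0.0158, 0.1841]
ee_rot: [0.111, -0.116, 0.701, -0.695]
ft_force: [0.0, 0.0, 0.0]
finger_gap: 0.999
```

```bash
python3 rel.py .4863 .0155 .18 -71.6; python3 - <<'E'
from h import *
import cv2
a=arm.read_camera('wrist')[130:330,220:420,::-1];b=arm.read_camera('side')[195:305,225:335,::-1]
f=lambda x:cv2.resize(x,(400,400),interpolation=cv2.INTER_CUBIC)
cv2.imwrite('pics/c4.png',np.hstack([f(a),f(b)]))
E
```

```text
7.1833 [0.4891 0.0158 0.1841] yaw -71.5160751966833 gap 85.31797317889334 F [0.0278 0.0082 0.0073] m [-0.005  -0.0486  0.0158] q [-0.2025 -0.0832  1.997   0.0052  1.2382  1.0439] down [-0.0091  0.0069 -0.9999]
shift [ 0.0027  0.0041 -0.0006] turn 0.08392480331669105
```

View pics/c4.png

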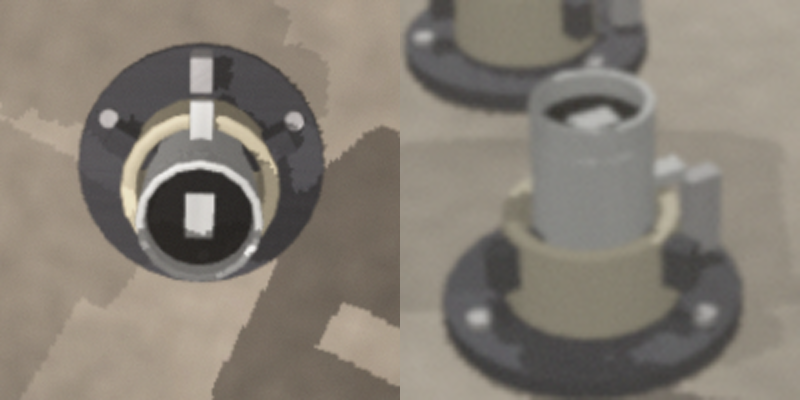

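Tab and post are in line in the wrist crop (columns 201 and 201.5). The side-view rim centre is now at crop (592, 100), which is pixel (277.8, 222.5). One last numeric check of height and angle.

```bash
python3 - <<'E'
from h import *
np.set_printoptions(precision=4,suppress=True)
g=lambda x,y:(220+x/2,130+y/2)
c=wray(g(199.5,219),.088);t=wray(g(201,101),.052);p=wray(g(201.5,75),.044)
a=lambda v:(np.linalg.norm(v[:2]),np.degrees(np.arctan2(v[1],v[0])))
print(c,t,p,a(t-c),a(p-c))
for z in (.086,.088,.090):print(z,ray('side',(277.8,222.5),z))
E
```

```text
[0.4873 0.0187 0.088 ] [0.5194 0.0293 0.052 ] [0.5276 0.0319 0.044 ] (np.float64(0.03382714112133761), np.float64(18.325732923327493)) (np.float64(0.042476580981748634), np.float64(18.225357678956925))
0.086 [0.4889 0.019  0.086 ]
0.088 [0.4883 0.0156 0.088 ]
0.09 [0.4877 0.0123 0.09  ]
```

Rim height comes out at 0.088 m, which is home, and the tab and post angles are 18.3° and 18.2°. Handing in.

```bash
python3 -c "
from bench import arm
print(arm.close_job())"
```

```text
the job is handed in; nothing more can be done
None
```

The proud (middle) cup is now home with its tab pointing at the index post, and I handed the job in after about 7.2 s of robot time. I gripped it above the tab, twisted it about 64° clockwise while pushing it down about 16.4 mm, then let go and withdrew.

- **Bottomed out:** pressing to 44 N, well above the jaws' 18 to 28 N, moved it no further. The side view agrees with a rim height of about 0.088 m, as expected when home.
- **Tab alignment:** after release, the wrist view put the tab at 18.3° and the post at 18.2°.
- **Release:** the gripper is open and clear, and the measured force is about zero.
- **Disagreements:** one early wrist reading was about 10 mm off in y because the arm was still moving; a settled picture then agreed with the other views to about 2–3 mm. In the final wrist check, the tab and post distances from the axis read 2 to 3.5 mm short, probably from pixel-reading and calibration error. The side force reached about 20 N during the final press and vanished on release.

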